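Clamp the test antenna in its spring holder

TASK

Take the orange antenna from its rest, lay it in the two V cradles of the blue holder with its bare steel end towards the housing but not yet under the spring plunger, and let go of it. Then push it along the cradles into the housing until it is fully home against the end stop and the spring plunger has snapped into its groove. Leave the green antenna and everything else on the bench where it is.

Things in the scene. Friction and masses are not known exactly. Their poses are not given: they have to be found in the camera images.
- antenna_center (a point): Orange antenna: straight round rod, 200 mm long, 24 mm across, 0.15 to 0.31 kg. Point on its axis half-way along; own x axis points along it to the steel end (roll about x means nothing). Nose at x = +100 mm, flat black end at x = -100 mm. It balances about 25 mm from here towards the nose. It starts level in one of the two lanes of the rest, axis 50 mm above the table.
- antenna_nose (a point): Centre of the steel tip of the orange antenna, at x = +100 mm from its centre, same axes. From the nose back: steel cone 18 mm long (10 mm wide at the tip), bare steel to 53 mm from the nose with a ring groove 4 mm deep centred 31 mm from the nose (14 mm wide at the surface), then 135 mm orange sleeve, then 12 mm black cap.
- green_antenna_center (a point): Centre of the green antenna: same shape with a green sleeve, in the other lane of the rest. Not to be moved.
- rest: Grey fixed rest, plate 150 x 150 x 8 mm, origin under its centre. Two lanes along its x axis at y = -48 and +48 mm (which holds the orange antenna varies). Each has two V cradles 12 mm thick at x = -55 and +51 mm, tops 50 mm above the table; between them fingers can reach down around the antenna. Noses point to +x.
- mouth (a point): Centre of the mouth of the fixed blue holder, on the sliding axis, 50 mm above the table. Own x axis (level) is the way in, z up. The housing covers x = 0 to 65 mm, 62 mm wide, 70 mm high, pale top, bore 26 mm wide. Before pushing, the laid antenna's nose should be between x = -25 and +10 mm, best -10 mm.
- cradle (a point): Point on the sliding axis, 91 mm before the mouth (same axes), in the middle of the free gap between the two open V cradles: these span -55 to -2 mm and -141 to -127 mm as seen from the mouth, tops at axis height, 34 mm wide there; the antenna lies in them with its axis at this height. In the gap, a base plate (top 8 mm above the table, 70 mm wide) that ends 146 mm before the mouth.
- stop (a point): Centre of the end stop's face inside the housing, 53 mm past the mouth (same axes). Fully home, the antenna's nose touches it, all its bare steel is just inside the housing, and its black end is 147 mm before the mouth, still just beyond the last cradle and base plate, so a finger can push it all the way.
- plunger (a joint): Spring plunger with red knob on the housing's -y side, 22 mm past the mouth, at axis height. In m: 0 = sprung fully in; pushed out 4 to 5 mm while the antenna's full thickness passes; back to about 0.5 mm when snapped into the groove. Spring 5 to 9 N; the antenna takes about 5 to 15 N to push past it.
- radio_orange: Handheld radio with orange trim lying on its back, 120 x 58 x 34 mm with a 60 mm stub; origin under its centre. Leave alone.
- radio_green: Handheld radio with green trim, same size. Leave alone.
- screwdriver: Red-handled screwdriver lying on the table. Leave alone.
- mug: Blue mug, 80 mm wide, 90 mm high; origin under its centre. Leave alone.
- mouse: Black computer mouse, 100 x 60 x 30 mm. Leave alone.
- parts_tray: Blue divided tray, 160 x 120 x 40 mm. Leave alone.
Mind the look-alikes: they are no part of the job. There is more than one size of the part that bears antenna_center; the job needs the smaller.

How it is judged:
By the outcome, as a careful person would: the job done as asked, in the order asked, and still so for the second after the job is handed in, with the robot touching nothing.
It also fails if it takes over 56 s, if anything falls off the work surface, if the arm or the gripper's body presses on something with over 40 N, if the wrist force passes 120 N, or if a joint passes its speed limit or range.

ROBOT

A 7-joint arm with a two-finger parallel gripper is mounted at the origin on the work surface. World frame = base frame: x ahead of the robot, y to its left, z up, the work surface at z = 0. Lengths are in m, angles in rad, forces in N, time in s.
With the tool pointing down it reaches from about 0.425 to 0.825 m from the base axis. Payload 3.6 kg.
Tool frame: the origin (TCP) lies at the very end of the fingers, on their centre line; the grasp point (between the pads) lies 19 mm behind it; z points along the fingers, y is the line along which they close (so a half turn about z gives the same grasp; the last joint's range is limited). The gripper opens to 85 mm and grips with 20 to 120 N. Pads are 22 mm wide; open, the fingers measure 114 mm over their backs; the gripper's body (76 mm by 85 mm) begins 54 mm behind the grasp point. The pads swing forward as they close: fully open they stand 13 mm farther back than shut.
Start: joints at [1.151, 0.615, -0.013, 1.423, 0.008, 1.103, -0.04], TCP at [0.249, -0.6, 0.202] pointing down, gripper open.
Joint ranges: [-3.12, 3.12], [-0.3, 2.06], [-1.34, 1.32], [0.26, 2.42], [-1.36, 4.5], [0.01, 1.98], [-2.84, 2.84]. Speed limits (rad/s): [2.79, 2.79, 3.14, 3.14, 3.14, 3.14, 3.14].

INTERFACE

Orientations are given as a rotation vector (axis times angle).
In Python, from station import sensors, optics, ticket gives the robot as it stands.
- The arm moves only by the tool carry_out, never from a script. Its argument "commands" is text: rows parted by semicolons, each of 5 numbers parted by spaces: the gripper command: -1 is shut, 1 is fully open, values between are in proportion, then the shift along the tool's x, y, z in mm, then the turn about the tool's z in rad. In form: fingers dx dy dz turn; .... A call has 1 to 20 rows; each row shifts and turns the commanded pose from where the row before left it, along the tool's axes as they then stand; what a row does not reach is not made up. A row lasts 1/12 s, in which the tool goes at most 41.7 mm and 7.16 degrees, less where a joint would pass 70% of its speed; a pose out of reach is approached as far as the arm can. A call with a gripper value outside its range is refused whole. The fingers move at their own pace and stop on an object; the grip force is fixed at half the most. Time passes only in rows, so rows that do not move let the fingers close. It gives the time, the measured TCP pose, the force, the opening and the grip force at its end, in the units of the state.
- sensors.state(): the state, without advancing time (a new reading comes with each control period).
- optics.read_camera(name): name is "scene" or "top" or "wrist"; returns the picture (420x560x3 uint8, red, green, blue); there is no depth.
- optics.camera_info(name): a dict with "fx", "fy", "cx", "cy" (pixels), "k1" (the pictures are not rectified: a ray, as slopes to the right and down, at radius r is drawn at 1 + k1 r^2 times it, then the intrinsics apply), "T" (4x4, takes a point from camera to world coordinates); the wrist camera has in their place "hand_eye" (4x4, takes a point from camera to tool coordinates, whose origin is the TCP and whose axes are the flange's). Camera axes: x right, y up, looking along -z (the intrinsics and any distortion apply to the point x, -y, -z); pixel columns grow to the right and rows downward; lengths in m; the calibration is good to about 2 mm. A picture is of the moment at which its call begins: read the wrist's pose just before it. camera_info takes no time and is no camera call.
- ticket.job_done(): hands the job in; it is judged then, once.
The state is a dict: "clock": time; "q": joint angles; "dq": joint speeds; "joint_efforts": joint torques, N m; "eef_pos": TCP position; "tool_rot": TCP orientation; "wrist_force": force on the tool from outside, world axes, zero at the start; "wrist_torque": the same for the moment, N m; "finger_gap": opening from 0.0 (shut) to 1.0 (fully open); "finger_force": force on a finger pad.
Only numpy, scipy, OpenCV 4.12 (cv2) and the standard library are available. Lean on these libraries where they do the work, as an engineer would, in place of code of your own. Each camera call takes 0.05 s, during which the arm holds its last target. There are 200 camera calls.

## Working session

There is one attempt and no reset: what is moved stays moved. The work goes in short steps, Python scripts to look and compute and a tool call to move; the robot and the scene stay as the last step left them, time stands still between calls to the robot, and variables do not carry over. Pictures are saved under pics/ and viewed, at most 10 in all, crops included, and the job is handed in when it is done.

Besides the shell and the picture viewer there is one more tool, called as name(argument=value, ...) on one line, values as JSON. carry_out: Moves the arm, as the interface text tells. Its arguments: {"type":"object","properties":{"commands":{"type":"string"}},"required":["commands"]}

```bash
mkdir -p pics
cat > h.py <<'E'
import numpy as np, cv2, json
from station import sensors, optics, ticket
from scipy.spatial.transform import Rotation as R
def info(name):
    i=optics.camera_info(name); K=np.array([[i['fx'],0,i['cx']],[0,i['fy'],i['cy']],[0,0,1.]])
    if 'T' in i: T=np.array(i['T'])
    else:
        s=sensors.state(); W=np.eye(4); W[:3,:3]=R.from_rotvec(s['tool_rot']).as_matrix(); W[:3,3]=s['eef_pos']; T=W@np.array(i['hand_eye'])
    return K,np.array([i['k1'],0,0,0,0.]),T
def save(name,fn):
    c=info(name); im=optics.read_camera(name); cv2.imwrite('pics/'+fn,im[:,:,::-1]); np.savez('pics/'+fn+'.npz',K=c[0],d=c[1],T=c[2]); return im
def ray(fn,px):
    c=np.load('pics/'+fn+'.npz'); u=cv2.undistortPoints(np.array(px,float).reshape(-1,1,2),c['K'],c['d'])[:,0]
    d=np.c_[u[:,0],-u[:,1],-np.ones(len(u))]@c['T'][:3,:3].T
    return c['T'][:3,3],d
def at(fn,px,z):
    o,d=ray(fn,px); return o+d*((z-o[2])/d[:,2])[:,None]
def proj(fn,P):
    c=np.load('pics/'+fn+'.npz'); Ti=np.linalg.inv(c['T']); p=np.atleast_2d(P)@Ti[:3,:3].T+Ti[:3,3]
    p=p*[1,-1,-1]; return cv2.projectPoints(p.reshape(-1,1,3),np.zeros(3),np.zeros(3),c['K'],c['d'])[0][:,0]
E
python3 - <<'E'
from h import *
save('top','top.png');save('scene','scene.png')
for n in ('top','scene'): print(n,np.round(np.load(f'pics/{n}.png.npz')['T'],3).tolist())
s=sensors.state();print(s)
print(optics.camera_info('wrist'))
a=cv2.imread('pics/top.png');cv2.imwrite('pics/top_v.png',cv2.resize(a,(800,600),interpolation=cv2.INTER_CUBIC))
E
```

```text
top [[-0.009, 0.994, -0.109, 0.384], [-1.0, -0.009, -0.003, 0.029], [-0.004, 0.109, 0.994, 1.081], [0.0, 0.0, 0.0, 1.0]]
scene [[-0.132, -0.588, 0.798, 1.437], [0.991, -0.076, 0.108, 0.164], [-0.003, 0.805, 0.593, 0.751], [0.0, 0.0, 0.0, 1.0]]
{'clock': 0.1, 'q': array([ 1.15149543,  0.6158241 , -0.01263257,  1.42471028,  0.00808202,
        1.10339437, -0.04043954]), 'dq': array([-0.00030048, -0.00174968,  0.00099885, -0.00648841,  0.00035672,
       -0.00043289,  0.00044287]), 'joint_efforts': array([ 1.03901144e-03, -4.70381534e+01,  2.60322886e-01, -1.71570325e+01,
        1.01273044e-02,  5.88593088e-03,  7.41057050e-06]), 'eef_pos': array([ 0.24854685, -0.59980494,  0.20116237]), 'tool_rot': array([-3.07898795e+00, -6.12660913e-01,  7.04204708e-04]), 'wrist_force': array([ 0.30917437,  0.22868212, -0.23791784]), 'wrist_torque': array([-0.01137639, -0.01815695,  0.00322596]), 'finger_force': 0.0, 'finger_gap': 1.0032835935767128}
{'fx': 310.5540421345739, 'fy': 310.5540421345739, 'cx': 279.0704475646158, 'cy': 213.6339949226671, 'k1': -0.01661336132902937, 'hand_eye': array([[ 3.04727180e-05,  9.64879696e-01,  2.62692160e-01,
         6.57496237e-02],
       [ 9.99999086e-01,  3.25691060e-04, -1.31227891e-03,
        -5.28126502e-04],
       [-1.35174776e-03,  2.62691959e-01, -9.64878804e-01,
        -1.72324018e-01],
       [ 0.00000000e+00,  0.00000000e+00,  0.00000000e+00,
         1.00000000e+00]])}
```

View pics/top_v.png

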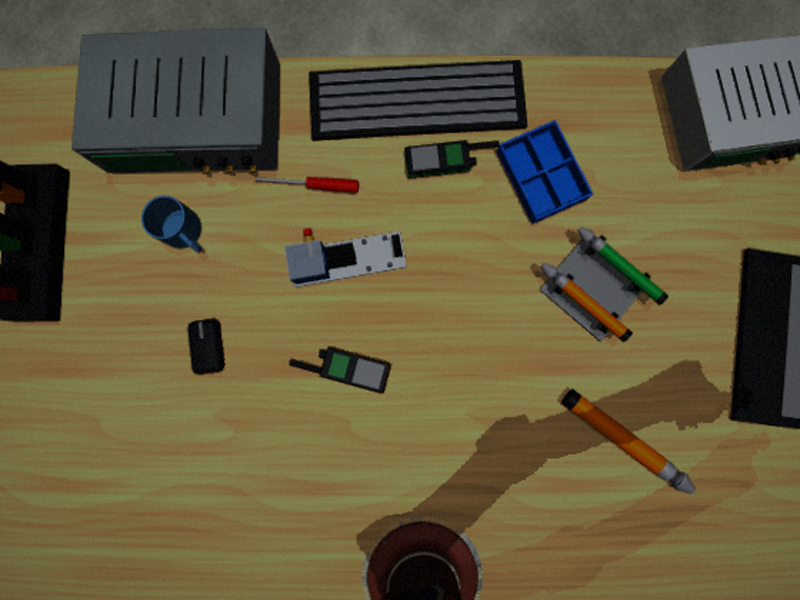

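View pics/scene.png

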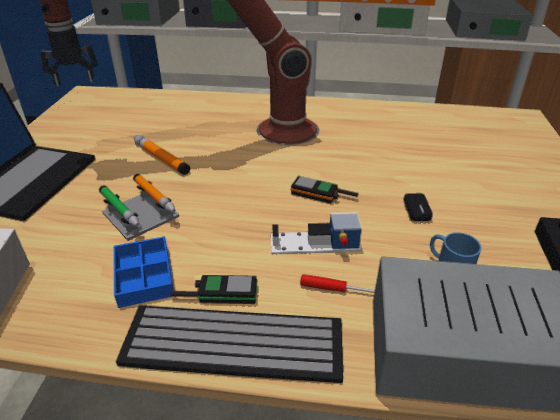

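Top view (at 800x600): the orange rod in the grey rest is at (587,302). Look-alikes are the larger orange rod on the table at (628,440) and the green one in the rest at (623,267). By the description I choose (587,302). The holder is at (345,258), with its housing to the left and its red knob at (308,235). Next is a close crop of both.

Run:
```python
import cv2,numpy as np
a=cv2.imread('pics/top.png')
r=a[152:252,365:480]; h=a[152:217,190:295]
# each 5x ; origins (365,152),(190,152)
R=cv2.resize(r,None,fx=5,fy=5,interpolation=cv2.INTER_CUBIC); H=cv2.resize(h,None,fx=7,fy=7,interpolation=cv2.INTER_CUBIC)
cv2.imwrite('pics/c1.png',cv2.convertScaleAbs(R,alpha=1.6)); cv2.imwrite('pics/c2.png',cv2.convertScaleAbs(H,alpha=1.5)); print(R.shape,H.shape)
```

```text
(500, 575, 3) (455, 735, 3)
```

View pics/c1.png

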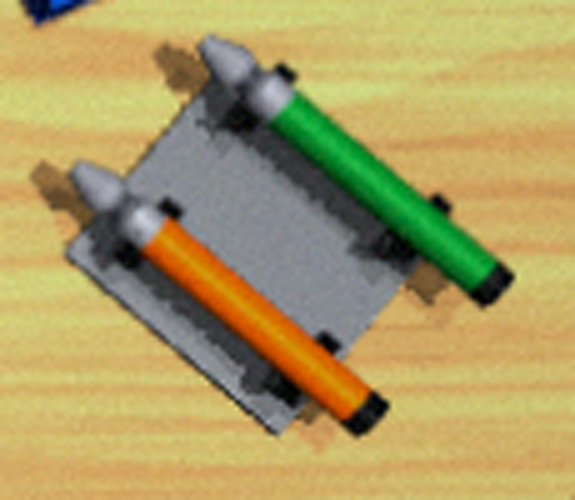

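View pics/c2.png

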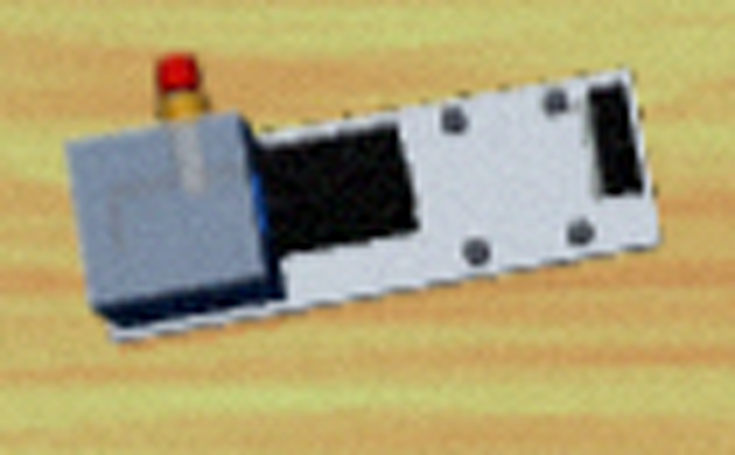

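The crops confirm it: orange rod from nose at about (77,168) to cap at about (370,419), steel end upper left. Holder: housing top corners are (67,143), (241,114), (271,277), (95,303). Near cradle ends at (398,122)/(417,228), far cradle at (588,90), (627,82), (643,190), (600,197).

Run:
```python
from h import *
c1=lambda p: np.array(p,float)/5+[365-.4,152-.4]
c2=lambda p: np.array(p,float)/7+[190-.43,152-.43]
t='top.png'
A=at(t,c1([(77,168),(370,419)]),.05)
print('ant',A.round(4), np.linalg.norm(A[0]-A[1]), 'c',A.mean(0), 'yaw',np.arctan2(*(A[0]-A[1])[[1,0]]))
H=at(t,c2([(67,143),(241,114),(271,277),(95,303)]),.07)
print('hous',H.round(4),[np.linalg.norm(H[i]-H[i-1]).round(4) for i in range(4)])
m1=H[1:3].mean(0); b=(H[0]+H[3])/2
C=at(t,c2([(398,122),(417,228),(588,90),(600,197),(627,82),(643,190)]),.05)
print('crad',C.round(4))
P=at(t,c2([(630,68),(662,243),(110,340)]),.008); print('plate',P.round(4))
for i in range(0,6,2): print(C[i:i+2].mean(0).round(4), np.linalg.norm(C[i]-C[i+1]))
ends=np.array([b,m1,C[:2].mean(0),C[2:4].mean(0),C[4:].mean(0),P[:2].mean(0)])
s=np.array([65,0,-55,-127,-141,-146])/1e3
px=np.polyfit(s,ends[:,0],1);py=np.polyfit(s,ends[:,1],1)
print('mouth',px[1],py[1],'dir',px[0],py[0],'yaw',np.arctan2(py[0],px[0]))
print((np.c_[np.polyval(px,s),np.polyval(py,s)]-ends[:,:2]).round(4))
```

```text
ant [[ 0.5609 -0.2257  0.05  ]
 [ 0.4293 -0.3733  0.05  ]] 0.19772241801736307 c [ 0.49507564 -0.29948287  0.05      ] yaw 0.8423630193041275
hous [[0.5958 0.239  0.07  ]
 [0.6058 0.1754 0.07  ]
 [0.5456 0.1641 0.07  ]
 [0.5368 0.2279 0.07  ]] [np.float64(0.0601), np.float64(0.0643), np.float64(0.0612), np.float64(0.0644)]
crad [[0.6065 0.1199 0.05  ]
 [0.5666 0.1129 0.05  ]
 [0.6179 0.0494 0.05  ]
 [0.5775 0.0452 0.05  ]
 [0.6208 0.0349 0.05  ]
 [0.58   0.0294 0.05  ]]
plate [[0.6359 0.0339 0.008 ]
 [0.5673 0.0222 0.008 ]
 [0.5318 0.2341 0.008 ]]
[0.5865 0.1164 0.05  ] 0.04054909730307904
[0.5977 0.0473 0.05  ] 0.040570838659410614
[0.6004 0.0321 0.05  ] 0.041150229556369
mouth 0.5767053838713795 0.17003161985256335 dir -0.1680964323467407 0.9728029607569754 yaw 1.7419026597030238
[[-0.0005 -0.0002]
 [ 0.001   0.0003]
 [-0.0006  0.0001]
 [ 0.0004 -0.0008]
 [ 0.      0.0007]
 [-0.0004 -0.0001]]
```

carry_out(commands="1 0 0 0 -0.112; 1 0 0 0 -0.112; 1 0 0 0 -0.112; 1 0 0 0 -0.113; 1 34 -1.3 2.5 0; 1 34 -1.3 2.5 0; 1 34 -1.3 2.5 0; 1 34 -1.3 2.5 0; 1 34 -1.3 2.5 0; 1 34 -1.3 2.5 0; 1 34 -1.3 2.5 0; 1 34 -1.3 2.5 0; 1 34 -1.3 2.5 0; 1 34 -1.3 2.5 0; 1 34 -1.3 2.5 0; 1 34 -1.3 2.5 0; 1 0 0 0 0; 1 0 0 0 0; 1 0 0 0 0")

```text
clock: 1.68
eef_pos: [0.5082, -0.2862, 0.1718]
tool_rot: [-2.867, -1.283, 0.003]
wrist_force: [-0.1, -0.2, -1.4]
finger_gap: 1.001
finger_force: 0.0
```

Run:
```python
from h import *
a=save('wrist','w1.png')
cv2.imwrite('pics/w1v.png',cv2.resize(a[:,:,::-1],(800,600),interpolation=cv2.INTER_CUBIC))
s=sensors.state(); M=R.from_rotvec(s['tool_rot']).as_matrix(); print(s['clock'],s['eef_pos'],np.arctan2(M[1,0],M[0,0]),M[:,2])
A=np.array([[ 0.5609,-0.2257,0.05],[ 0.4293,-0.3733,0.05]])
print(proj('w1.png',A)*800/560)
```

```text
1.7333 [ 0.50771021 -0.28723863  0.17186959] 0.8396415577942482 [-1.57630451e-03 -8.36175641e-04 -9.99998408e-01]
[[397.85348011 160.80532719]
 [398.20602372 437.85940378]]
```

View pics/w1v.png

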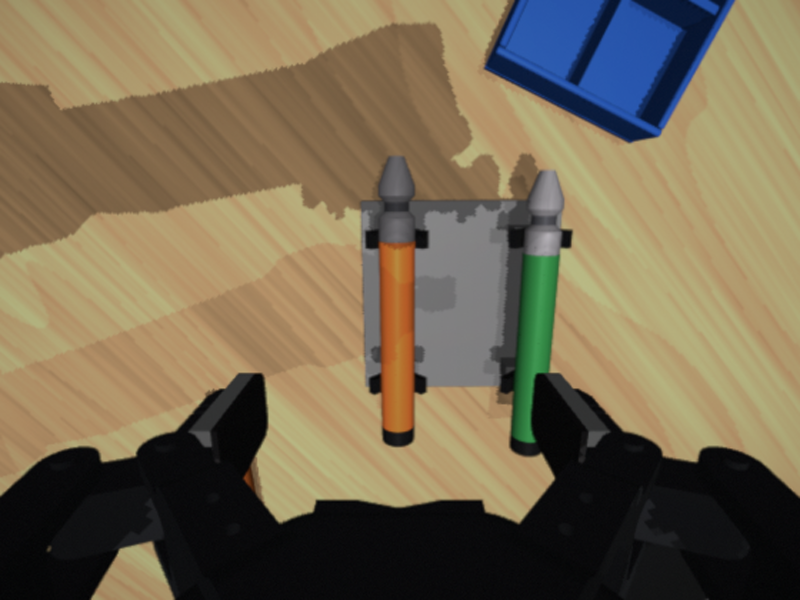

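Wrist view: orange nose at (397,158) and cap at (398,443), within about 1 mm of the predicted (398,161) and (398,438). The identity is confirmed too, since this is the rod in the rest beside the green one. I'll descend and grasp.

carry_out(commands="1 1.5 -1 24 0; 1 0 0 24 0; 1 0 0 24 0; 1 0 0 24 0; 1 0 0 20 0; 1 0 0 16 0; 1 0 0 12 0; 1 0 0 0 0; 1 0 0 0 0; -1 0 0 0 0; -1 0 0 0 0; -1 0 0 0 0; -1 0 0 0 0; -1 0 0 0 0; -1 0 0 0 0; -1 0 0 0 0; -1 0 0 0 0; -1 0 0 0 0; -1 0 0 0 0")

```text
clock: 3.32
eef_pos: [0.5105, -0.2843, 0.0325]
tool_rot: [2.865, 1.283, 0.003]
wrist_force: [-5.4, 3.7, 22.3]
finger_gap: -0.002
finger_force: 11.1
```

Run:
```python
from h import *
a=save('wrist','w2.png'); b=save('scene','s2.png')
L=cv2.resize(a[:,:,::-1],(560,420)); Rr=cv2.resize(b[150:260,80:230,::-1],(240,176)) 
cv2.imwrite('pics/v2.png',np.hstack([L,cv2.copyMakeBorder(cv2.resize(b[160:260,90:190,::-1],(240,240),interpolation=cv2.INTER_CUBIC),0,180,0,0,cv2.BORDER_CONSTANT)]))
```

```text
(no output)
```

View pics/v2.png

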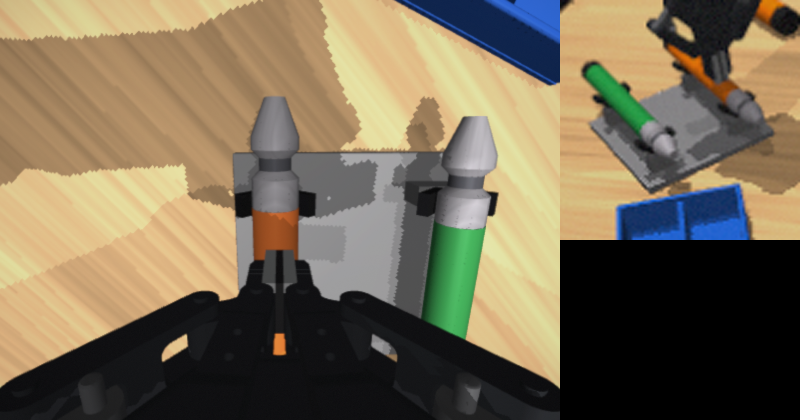

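The wrist picture shows the antenna still in its lane, nose at (274,97), with the fingers shut over it at (280,265). The gap reads 0. I'll check the geometry numerically.

Run:
```python
from h import *
s=sensors.state();print({k:np.round(v,4) for k,v in s.items()})
M=R.from_rotvec(s['tool_rot']).as_matrix();T=lambda p:np.array(s['eef_pos'])+M@np.array(p)
for p in [(0,0,0),(.011,0,0),(-.011,0,0),(0,.012,0),(0,-.012,0),(.011,.012,0),(0,0,-.03),(.011,0,-.03)]: print(p,proj('w2.png',T(p)).round(0))
print(proj('w2.png',[[ 0.5609,-0.2257,0.05],[.5077,-.2853,.062]]), at('w2.png',[(274,97)],.05))
a=cv2.imread('pics/w2.png');c=a[225:375,210:350];cv2.imwrite('pics/w2c.png',cv2.convertScaleAbs(cv2.resize(c,None,fx=4,fy=4,interpolation=cv2.INTER_CUBIC),alpha=2.2,beta=15))
```

```text
{'clock': np.float64(3.4167), 'q': array([ 0.5478,  0.7251, -0.1239,  1.7876,  0.1393,  0.6337, -0.3861]), 'dq': array([ 0.0003, -0.0004, -0.0003,  0.0003,  0.0006,  0.0002,  0.0004]), 'joint_efforts': array([ 4.10000e-03, -3.37649e+01, -5.48900e-01, -9.74220e+00,
        1.61000e-01, -1.62900e+00, -2.40000e-03]), 'eef_pos': array([ 0.5105, -0.2843,  0.0324]), 'tool_rot': array([2.8646, 1.2827, 0.0033]), 'wrist_force': array([-4.809 ,  2.1131, 21.8107]), 'wrist_torque': array([ 0.6098,  1.0734, -0.0012]), 'finger_force': np.float64(11.0903), 'finger_gap': np.float64(0.0023)}
(0, 0, 0) [[280. 245.]]
(0.011, 0, 0) [[280. 227.]]
(-0.011, 0, 0) [[280. 262.]]
(0, 0.012, 0) [[300. 245.]]
(0, -0.012, 0) [[260. 245.]]
(0.011, 0.012, 0) [[301. 227.]]
(0, 0, -0.03) [[280. 266.]]
(0.011, 0, -0.03) [[280. 246.]]
[[277.33853201 104.43033911]
 [277.55750501 270.69552781]] [[ 0.5619407  -0.22218605  0.05      ]]
```

View pics/w2c.png

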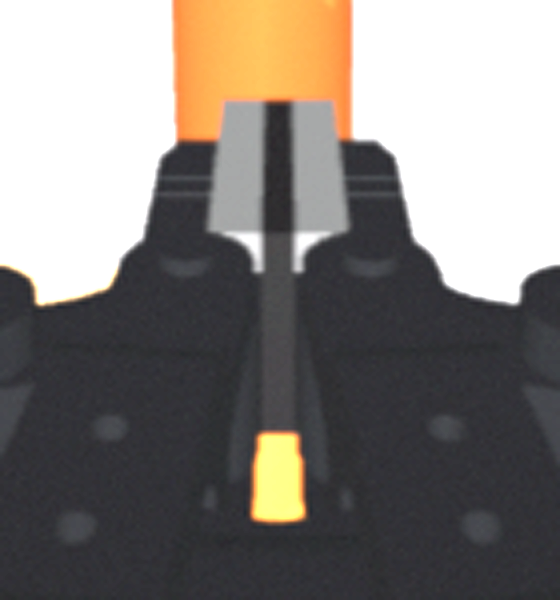

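The shut fingertips rest on the top of the antenna (z = 62 mm) while the reported TCP is at z = 32 mm. That puts the true tips about 30 mm short of the reported TCP. I'll reopen and go about 30 mm deeper, stopping to check the force part-way.

carry_out(commands="1 0 0 -5 0; 1 0 0 0 0; 1 0 0 0 0; 1 0 0 0 0; 1 0 0 0 0; 1 0 0 0 0; 1 0 0 0 0; 1 0 0 0 0; 1 0 -1 11 0; 1 0 0 11 0; 1 0 0 11 0; 1 0 0 0 0; 1 0 0 0 0")

```text
clock: 4.5
eef_pos: [0.5075, -0.2827, -0.0013]
tool_rot: [-2.865, -1.283, 0.003]
wrist_force: [0.5, -0.2, 0.2]
finger_gap: 1.002
finger_force: 0.0
```

carry_out(commands="-1 0 0 0 0; -1 0 0 0 0; -1 0 0 0 0; -1 0 0 0 0; -1 0 0 0 0; -1 0 0 0 0; -1 0 0 0 0; -1 0 0 0 0; -1 0 0 0 0; -1 0 0 0 0")

```text
clock: 5.33
eef_pos: [0.5087, -0.2834, 0.0007]
tool_rot: [2.867, 1.284, 0.001]
wrist_force: [-1.0, 0.5, 5.8]
finger_gap: 0.261
finger_force: 58.7
```

Gripped: the gap is about 22–24 mm with 59 N on the pads. Lifting, then measuring the nose in the tool frame.

carry_out(commands="-1 0 0 -5 0; -1 0 0 -10 0; -1 0 0 -20 0; -1 0 0 -25 0; -1 0 0 -20 0; -1 0 0 -10 0; -1 0 0 0 0; -1 0 0 0 0")

```text
clock: 6.0
eef_pos: [0.5081, -0.2832, 0.0901]
tool_rot: [-2.867, -1.283, 0.0]
wrist_force: [-0.4, -0.1, -2.8]
finger_gap: 0.263
finger_force: 58.9
```

Run:
```python
from h import *
s=sensors.state();a=save('wrist','w3.png')
M=R.from_rotvec(s['tool_rot']).as_matrix();print(s['eef_pos'],np.arctan2(M[1,0],M[0,0]),s['finger_gap'],s['finger_force'],s['wrist_force'])
# predicted nose pixel for nose 81 mm ahead, 49 mm behind TCP
c=a[60:270,180:380]; cv2.imwrite('pics/w3c.png',cv2.resize(c[:,:,::-1],None,fx=2.8,fy=2.8,interpolation=cv2.INTER_CUBIC))
for x in (.075,.081,.087):
  for z in (-.044,-.049,-.054): print(x,z,proj('w3.png',np.array(s['eef_pos'])+M@np.array([x,0,z])).round(1))
```

```text
[ 0.50809678 -0.28320155  0.09010203] 0.841742421825538 0.2629003086194545 58.852940797805786 [-0.37974136 -0.07376844 -2.75540096]
0.075 -0.044 [[280.7 105.4]]
0.075 -0.049 [[280.7 104.4]]
0.075 -0.054 [[280.8 103.3]]
0.081 -0.044 [[280.7  89.1]]
0.081 -0.049 [[280.8  87.4]]
0.081 -0.054 [[280.9  85.6]]
0.087 -0.044 [[280.7  72.4]]
0.087 -0.049 [[280.8  70. ]]
0.087 -0.054 [[280.9  67.4]]
```

View pics/w3c.png

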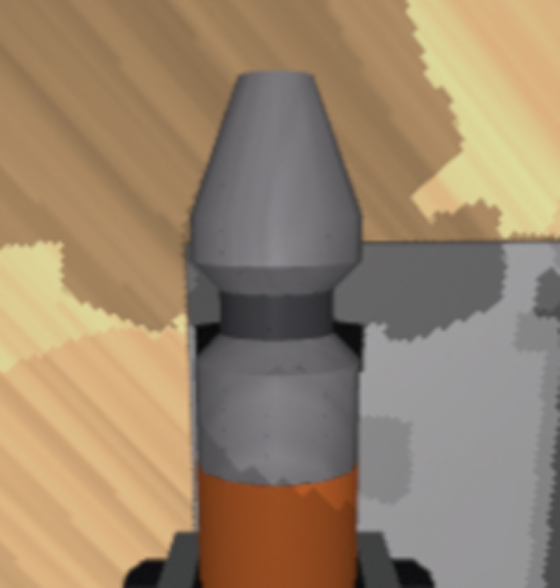

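Nose at pixel (278.6,85.7), so it is 81.5 mm ahead of the TCP, about 0.8 mm to -y, and straight. Now transit to above the holder.

carry_out(commands="-1 0 0 0 -0.11; -1 0 0 0 -0.115; -1 0 0 0 -0.115; -1 0 0 0 -0.115; -1 0 0 0 -0.115; -1 0 0 0 -0.115; -1 0 0 0 -0.115; -1 5 2 0 -0.1; -1 12 5 0 0; -1 25 11 0 0; -1 33 14 0 0; -1 36 15 0 0; -1 36 15 0 0; -1 36 15 0 0; -1 36 15 0 0; -1 36 15 0 0; -1 33 14 0 0; -1 28 12 0 0; -1 18 8 0 0; -1 9 4 0 0")

```text
clock: 7.72
eef_pos: [0.5924, 0.0859, 0.0893]
tool_rot: [-2.015, -2.405, -0.003]
wrist_force: [-0.7, -0.5, -2.8]
finger_gap: 0.259
finger_force: 58.9
```

carry_out(commands="-1 0 0 0 0; -1 0 0 0 0; -1 0 0 0 0; -1 0 0 0 0")

```text
clock: 8.05
eef_pos: [0.5931, 0.0761, 0.0898]
tool_rot: [2.028, 2.398, -0.004]
wrist_force: [0.5, 0.2, -2.6]
finger_gap: 0.26
finger_force: 58.9
```

Run:
```python
from h import *
s=sensors.state();a=save('wrist','w4.png')
M=R.from_rotvec(s['tool_rot']).as_matrix();th=np.arctan2(M[1,0],M[0,0]);print(s['clock'],s['eef_pos'],th,s['finger_gap'])
m=np.array([.5767,.17003]);d=np.array([np.cos(1.742),np.sin(1.742)]);n=np.array([-d[1],d[0]])
e=m-.0915*d-s['eef_pos'][:2]; print('move dx,dy mm',1e3*(M.T@np.r_[e,0])[:2])
f=lambda x,y,z:np.r_[m+x*d+y*n,z]
for nm,p in dict(cL=f(-.055,.02,.05),cR=f(-.055,-.02,.05),hL=f(0,.031,.07),hR=f(0,-.031,.07),bL=f(.065,.031,.07),bR=f(.065,-.031,.07),knob=f(.022,-.05,.05)).items(): print(nm,proj('w4.png',p).round(1)*1.43)
cv2.imwrite('pics/w4v.png',cv2.resize(a[:,:,::-1],(800,600),interpolation=cv2.INTER_CUBIC))
```

```text
8.05 [0.59310802 0.07612016 0.08983936] 1.7375948391248748 0.2599380297987814
move dx,dy mm [ 3.83154285 -0.18574784]
cL [[357.929 241.527]]
cR [[441.87  241.241]]
hL [[322.322 110.968]]
hR [[476.762 110.253]]
bL [[314.028 -79.079]]
bR [[483.483 -79.937]]
knob [[514.8   62.92]]
```

View pics/w4v.png

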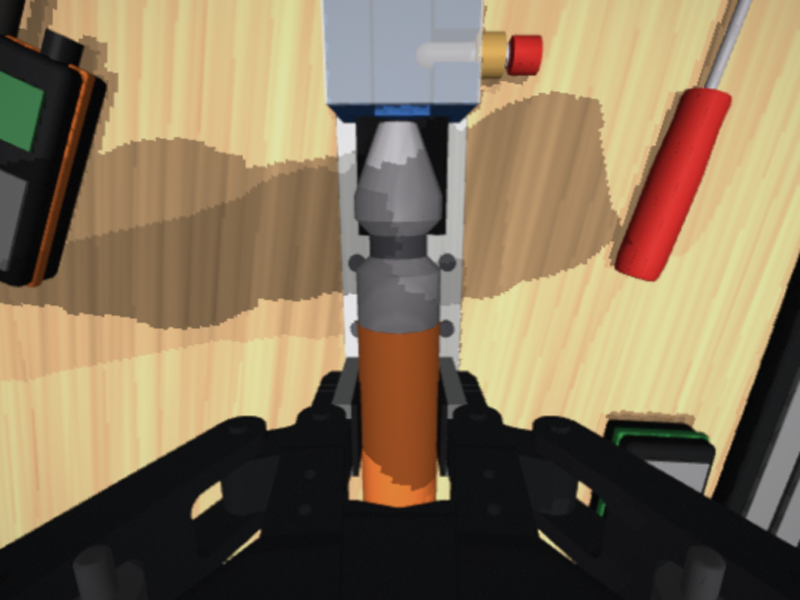

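Wrist view (800 scale): housing front top corners at (325,105) and (480,105), cradle end edges at (358..446,235), antenna centred at column 399. The holder is about 2 mm farther along x and 1 mm to +y of the top-camera estimate. The correction is dx +5, dy +1.5, then lower.

carry_out(commands="-1 3 1.5 0 0; -1 2 0 10 0; -1 0 0 20 0; -1 0 0 20 0; -1 0 0 14 0; -1 0 0 9 0; -1 0 0 6 0; -1 0 0 4 0; -1 0 0 3 0; -1 0 0 1 0; -1 0 0 0 0; -1 0 0 0 0")

```text
clock: 9.1
eef_pos: [0.5946, 0.0845, 0.0039]
tool_rot: [2.023, 2.402, 0.002]
wrist_force: [-0.1, 0.7, -2.4]
finger_gap: 0.263
finger_force: 58.9
```

carry_out(commands="-1 -1.5 -0.8 1 0; -1 0 0 1 0; -1 0 0 1 0; -1 0 0 0 0; -1 0 0 0 0; -1 0 0 0 0")

```text
clock: 9.6
eef_pos: [0.5938, 0.0824, 0.0008]
tool_rot: [2.024, 2.402, 0.0]
wrist_force: [-0.8, -0.8, 3.4]
finger_gap: 0.266
finger_force: 59.5
```

Contact is felt and the antenna is seated. Releasing, going up and moving back behind the black end.

carry_out(commands="1 0 0 0 0; 1 0 0 0 0; 1 0 0 0 0; 1 0 0 0 0; 1 0 0 0 0; 1 0 0 0 0; 1 0 0 -5 0; 1 0 0 -20 0; 1 0 0 -30 0; 1 0 0 -25 0; 1 0 0 0 0; 1 0 0 0 0; 1 0 0 0 0; 1 0 0 0 0")

```text
clock: 10.77
eef_pos: [0.5925, 0.0823, 0.0791]
tool_rot: [-2.023, -2.402, 0.003]
wrist_force: [0.0, -0.4, -0.3]
finger_gap: 0.999
finger_force: 0.0
```

Run:
```python
from h import *
s=sensors.state();a=save('wrist','w5.png')
M=R.from_rotvec(s['tool_rot']).as_matrix();th=np.arctan2(M[1,0],M[0,0]);print(s['clock'],s['eef_pos'],th)
P=np.array(s['eef_pos'])
for x,z in ((.07,.05),(.0815,.05),(.09,.05),(.0915,.07),(.03,.05)): 
  p=P+M@np.array([x,0,0]); p[2]=z; print(x,z,proj('w5.png',p)*10/7)
cv2.imwrite('pics/w5v.png',cv2.resize(a[:,:,::-1],(800,600),interpolation=cv2.INTER_CUBIC))
```

```text
10.7667 [0.59250967 0.0823444  0.07908737] 1.741747409910735
0.07 0.05 [[400.48711591 176.31297585]]
0.0815 0.05 [[400.5155734  148.54915023]]
0.09 0.05 [[400.5370073  127.49196622]]
0.0915 0.07 [[400.64916241 116.87913383]]
0.03 0.05 [[400.39290569 266.72978337]]
```

View pics/w5v.png

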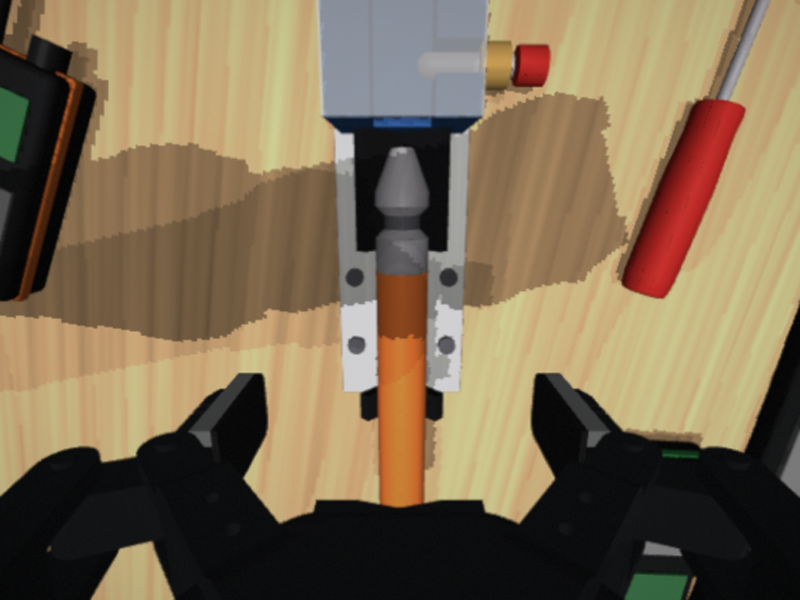

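Seated centred in the cradles: nose at (401,148), housing front at row 118, so the nose is about 9.5 mm before the mouth, and released. Going behind the black end with shut fingers.

carry_out(commands="-1 -8 0.3 0 0; -1 -15 0 0 0; -1 -20 0 0 0; -1 -24 0 0 0; -1 -24 0 0 0; -1 -22 0 0 0; -1 -18 0 0 0; -1 -10 0 0 0; -1 -5 0 0 0; -1 0 0 10 0; -1 0 0 20 0; -1 0 0 20 0; -1 0 0 13 0; -1 0 0 7 0; -1 0 0 3 0; -1 0 0 0 0; -1 0 0 0 0; -1 0 0 0 0")

```text
clock: 12.32
eef_pos: [0.6197, -0.0608, 0.0083]
tool_rot: [2.022, 2.402, 0.002]
wrist_force: [0.7, -1.3, 0.5]
finger_gap: -0.002
finger_force: 0.0
```

carry_out(commands="-1 3 -1 0 0; -1 3 0 0 0; -1 3 0 0 0; -1 3 0 0 0; -1 3 0 0 0; -1 3 0 0 0; -1 3 0 0 0; -1 3 0 0 0; -1 3 0 0 0; -1 3 0 0 0; -1 0 0 0 0; -1 0 0 0 0")

```text
clock: 13.32
eef_pos: [0.6126, -0.0308, 0.0073]
tool_rot: [-2.023, -2.403, -0.001]
wrist_force: [1.4, -1.0, 1.5]
finger_gap: 0.001
finger_force: 0.5
```

carry_out(commands="-1 3 0 0 0; -1 3 0 0 0; -1 3 0 0 0; -1 3 0 0 0; -1 3 0 0 0; -1 3 0 0 0; -1 3 0 0 0; -1 3 0 0 0")

```text
clock: 13.98
eef_pos: [0.6089, -0.0092, 0.0073]
tool_rot: [2.023, 2.401, -0.002]
wrist_force: [3.2, -8.1, 0.8]
finger_gap: -0.004
finger_force: 3.5
```

carry_out(commands="-1 2 0 0 0; -1 2 0 0 0; -1 2 0 0 0; -1 2 0 0 0; -1 2 0 0 0; -1 0 0 0 0")

```text
clock: 14.48
eef_pos: [0.6078, -0.0034, 0.0073]
tool_rot: [2.024, 2.396, -0.007]
wrist_force: [2.8, -8.2, 1.4]
finger_gap: -0.0
finger_force: 4.7
```

carry_out(commands="-1 2 0 0 0; -1 2 0 0 0; -1 2 0 0 0; -1 2 0 0 0; -1 2 0 0 0; -1 0 0 0 0; -1 0 0 0 0")

```text
clock: 15.07
eef_pos: [0.605, 0.0113, 0.0071]
tool_rot: [2.024, 2.402, -0.001]
wrist_force: [0.2, -2.4, 0.2]
finger_gap: -0.004
finger_force: 1.6
```

carry_out(commands="-1 2 0 0 0; -1 2 0 0 0; -1 2 0 0 0; -1 0 0 0 0; -1 0 0 0 0")

```text
clock: 15.48
eef_pos: [0.6041, 0.0165, 0.0072]
tool_rot: [2.023, 2.402, -0.002]
wrist_force: [1.3, -6.0, 0.1]
finger_gap: 0.001
finger_force: 2.7
```

carry_out(commands="-1 2 0 0 0; -1 2 0 0 0; -1 2 0 0 0; -1 0 0 0 0; -1 0 0 0 0")

```text
clock: 15.9
eef_pos: [0.6039, 0.0171, 0.0072]
tool_rot: [2.024, 2.395, -0.009]
wrist_force: [3.2, -12.4, 0.6]
finger_gap: 0.004
finger_force: 5.8
```

carry_out(commands="-1 2 0 0 0; -1 2 0 0 0; -1 2 0 0 0; -1 0 0 0 0; -1 0 0 0 0")

```text
clock: 16.32
eef_pos: [0.6039, 0.0169, 0.0073]
tool_rot: [2.025, 2.387, -0.017]
wrist_force: [3.8, -18.5, 1.2]
finger_gap: -0.005
finger_force: 9.4
```

Stuck at y = 0.017 (home predicted at 0.0163) while the force climbs to 19 N, so it is at the stop. Backing off, rising, and checking numerically from above.

carry_out(commands="-1 2 0 0 0; -1 0 0 0 0; -1 -8 0 0 0; -1 -12 0 0 0; -1 -15 0 0 0; -1 -15 0 0 0; -1 0 0 -15 0; -1 0 0 -30 0; -1 0 0 -40 0; -1 0 0 -30 0; -1 20 0 -10 0; -1 20 0 0 0; -1 20 0 0 0; -1 20 0 0 0; -1 10 0 0 0; -1 0 0 0 0; -1 0 0 0 0; -1 0 0 0 0; -1 0 0 0 0")

```text
clock: 17.9
eef_pos: [0.5952, 0.0689, 0.1319]
tool_rot: [2.026, 2.4, -0.002]
wrist_force: [0.1, -0.0, -0.3]
finger_gap: 0.002
finger_force: 0.0
```

Run:
```python
from h import *
s=sensors.state();a=save('wrist','w6.png');t=save('top','t6.png');b=save('scene','s6.png')
P=np.array(s['eef_pos']);print(s['clock'],P,s['wrist_force'])
# mouth & axis from w5 (TCP .5925,.0823, mouth at tool x .091, y+.0003)
d=np.array([np.cos(1.742),np.sin(1.742)]);n=np.array([-d[1],d[0]])
m=np.array([.5925,.0823])+.091*d-.0003*n
f=lambda x,y,z:np.r_[m+x*d+y*n,z]
# scan colours along axis in wrist view (antenna top surface z=.062)
xs=np.arange(-.17,.006,.004)
for x in xs:
    u=proj('w6.png',f(x,0,.062))[0]
    if 0<=u[0]<559 and 0<=u[1]<419: print(round(x*1e3),u.round(),a[int(u[1]),int(u[0])])
# red knob centroid relative to housing before/after
for fn in ('w5.png','w6.png'):
    i=cv2.imread('pics/'+fn).astype(int); r=(i[:,:,2]>130)&(i[:,:,1]<50)&(i[:,:,0]<60)
    kn=proj(fn,f(.022,-.055,.05))[0]; yy,xx=np.nonzero(r); k=np.hypot(xx-kn[0],yy-kn[1])<25
    if k.any():
        q=at(fn,[(xx[k].mean(),yy[k].mean())],.05)[0,:2]-m; print(fn,k.sum(),'knob',q@d,q@n)
# top: how green antenna and other things changed
t0=cv2.imread('pics/top.png').astype(int);t1=t[:,:,::-1].astype(int)
for nm,k in dict(green=lambda i:(i[:,:,1]>90)&(i[:,:,0]<90)&(i[:,:,2]<60),).items():
    for i in (t0,t1):
        z=np.zeros(i.shape[:2],bool);z[150:220,395:475]=1;yy,xx=np.nonzero(k(i)&z);print(nm,len(xx),xx.mean(),yy.mean())
```

```text
17.9 [0.59516438 0.06889871 0.13191478] [ 0.09547367 -0.04125626 -0.31223098]
-170 [280. 287.] [24 24 25]
-166 [280. 283.] [13 13 13]
-162 [280. 278.] [13 12 13]
-158 [280. 274.] [13 13 12]
-154 [280. 270.] [14 12 14]
-150 [280. 266.] [11 10 11]
-146 [280. 261.] [12 11 12]
-142 [280. 257.] [13 12 14]
-138 [280. 252.] [13 11 12]
-134 [280. 248.] [176 123  57]
-130 [280. 244.] [218 145  64]
-126 [280. 239.] [218 152  66]
-122 [280. 234.] [218 153  67]
-118 [280. 230.] [218 147  65]
-114 [280. 225.] [218 136  61]
-110 [280. 220.] [218 137  62]
-106 [280. 216.] [218 138  63]
-102 [280. 211.] [218 139  63]
-98 [280. 206.] [213 134  61]
-94 [280. 201.] [149  77  34]
-90 [280. 196.] [149  77  33]
-86 [280. 191.] [150  77  35]
-82 [280. 186.] [151  78  35]
-78 [280. 181.] [151  78  35]
-74 [280. 176.] [151  78  35]
-70 [280. 171.] [152  79  36]
-66 [280. 166.] [176  93  44]
-62 [280. 161.] [190 102  48]
-58 [280. 156.] [191 102  48]
-54 [280. 150.] [192 103  49]
-50 [280. 145.] [193 104  50]
-46 [280. 140.] [193 104  50]
-42 [280. 134.] [193 104  50]
-38 [280. 129.] [194 105  51]
-34 [280. 123.] [194 105  51]
-30 [280. 118.] [193 105  51]
-26 [280. 112.] [193 104  50]
-22 [280. 106.] [193 104  50]
-18 [280. 101.] [207 141  66]
-14 [280.  95.] [217 160  73]
-10 [280.  89.] [216 158  72]
-6 [280.  83.] [216 157  72]
-2 [280.  77.] [215 156  71]
2 [280.  71.] [130 126 127]
w5.png 461 knob 0.02443852391887638 -0.05434052235817532
w6.png 271 knob 0.024024035582349036 -0.0545719309114464
green 204 441.52941176470586 189.01470588235293
green 350 441.7742857142857 189.43714285714285
```

The orange sleeve now runs right up to the housing and the knob is back to its rest position (54.6 vs 54.3 mm before). The green antenna is unmoved. Handing in.

```bash
python3 -c "
from h import *
print(ticket.job_done())"
```

```text
the job is handed in; nothing more can be done
None
```

The orange antenna was laid in the cradles and released, then pushed home against the end stop with the plunger snapped into its groove; the green antenna was not moved, and the job was handed in at about 18 s of the 56 s allowed (the first grasp attempt only pressed on top of the antenna, with about 22 N).

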